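# Gauge two sleeves on the inclined pin and sort them

## Robot

A 6-joint arm with a two-finger parallel gripper is mounted at the origin on the work surface. World frame = base frame: x ahead of the robot, y to its left, z up, the work surface at z = 0. Lengths are in mm, angles in rad, forces in N, time in s.
With the tool pointing down it reaches from about 275 to 1000 mm from the base axis. Payload 8.4 kg.
Tool frame: the origin (TCP) lies at the very end of the fingers, on their centre line; the grasp point (between the pads) lies 19 mm behind it; z points along the fingers, y is the direction in which the jaws open and shut (so a half turn about z gives the same grasp; the last joint's range is limited). The gripper opens to 85 mm and grips with 20 to 120 N. Pads are 22 mm wide; open, the fingers measure 114 mm over their backs; the gripper's body (76 mm by 85 mm) begins 54 mm behind the grasp point. The pads swing forward as they close: fully open they stand 13 mm farther back than shut.
Start: joints at [-1.307, 0.353, 1.633, -0, 1.155, -0.002], TCP at [164.174, -603.054, 231.281] pointing down, gripper open.
Joint ranges: [-2.63, 2.63], [-0.92, 2.1], [0.06, 2.66], [-1.3, 4.44], [0, 2.69], [-3.02, 3.02]. Speed limits (rad/s): [2.22, 2.22, 2.79, 3.14, 3.14, 3.14].

## Interface

Orientations are given as [roll, pitch, yaw] about the fixed x, y, z axes, in that order (R = Rz(yaw) Ry(pitch) Rx(roll)).
In Python, from rig import sense, grab_frame, get_calibration, sign_off, boxes_of, trace gives the robot as it stands.
- The arm moves only by the tool servo_tool, never from a script. Its argument "rows" is a list of rows, each a list of 3 entries, a list of its own where there are three numbers: the finger opening in mm, from 0 to 85.4, then the shift along the tool's x, y, z in mm, then the turn, a rotation vector about the tool's x, y, z in degrees. A call has 1 to 8 rows; each row shifts and turns the commanded pose from where the row before left it, along the tool's axes as they then stand; what a row does not reach is not made up. A row lasts 1/8 s, in which the tool goes at most 62.5 mm and 10.7 degrees, less where a joint would pass 70% of its speed; a pose out of reach is approached as far as the arm can. A call is refused whole if a number of a shift passes 62.5 or a number of a turn 10.7, either way. A call with a gripper value outside its range is refused whole. The fingers move at their own pace and stop on an object; "force" is the grip in N (left out, the last holds). Time passes only in rows, so rows that do not move let the fingers close. It gives the time, the measured TCP pose, the force and the opening at its end, in the units of the state.
- sense(): the state, without advancing time (a new reading comes with each control period).
- grab_frame(name): name is "scene" or "top" or "wrist"; returns the picture (480x640x3 uint8, blue, green, red); there is no depth.
- get_calibration(name): a dict with "intrinsics" (3x3 intrinsics, pixels), "world_to_cam" (4x4, takes a point from world to camera coordinates). Camera axes: x right, y down, z forward; pixel columns grow to the right and rows downward; lengths in mm; the calibration is good to about 2 mm. A picture is of the moment at which its call begins: read the wrist's pose just before it. get_calibration takes no time and is no camera call; for the wrist camera it gives the pose at the moment of the call.
- sign_off(): hands the job in, once; it reports no verdict.
Trained networks look in the newest picture that a camera, given by its name, has taken for a name from the list of things; names that differ only in an ending like _2 or _b are one class to them, and where a whole thing is asked for, a point or a joint stands for the part that bears it (a point fixed in the world has none). Each returns a list of dicts, best first, with "conf" (0 to 1); they miss things now and then, are a little off and sometimes report something else, mostly with a low value. They report only what shows in the picture. A call takes as long as a camera call. They do not tell look-alikes from the thing itself.
- boxes_of(camera, thing): "centre" ([x, y, z] in mm, in the coordinates of the camera as it stood for that picture, good to about 4 mm: the middle of the surface that is visible of it).
- trace(camera, thing): "mask" (480x640 bool, what is visible of it).
The state is a dict: "clock": time; "qpos": joint angles; "qvel": joint speeds; "joint_efforts": joint torques, N m; "eef_pos": TCP position; "tcp_rot": TCP orientation; "contact_force": force on the tool from outside, world axes, zero at the start; "wrist_torque": the same for the moment, N m; "opening": opening from 0.0 (shut) to 1.0 (fully open).
Only numpy, scipy, OpenCV 4.12 (cv2) and the standard library are available. Lean on these libraries where they do the work, as an engineer would, in place of code of your own. Each camera call takes 0.05 s, during which the arm holds its last target. There are 200 camera calls.

## Task

One of the two steel sleeves fits the slanted gauge pin and one is too tight. Taking one sleeve at a time, and putting it where it belongs before touching the next, try each on the pin, in line with it, pushing without undue force until it is fully home on the shoulder or stops on the cone. Stand the one that goes home upright on the drilling jig, pushed up against both stop bars, and stand the tight one upright in the tray; leave the cup, the oil bottle and the wrench alone.

Things in the scene. Friction and masses are not known exactly. Their poses are not given: they have to be found in the camera images.
- sleeve_1: plain turned steel sleeve (open tube) standing upright on the bench, 34 mm outside diameter, 60 mm tall, about 0.25 kg; origin at the centre of its lower end, z along its axis to the upper end. Of the two sleeves, outwardly alike, one has a 22 mm bore (slides fully onto the pin) and one an 18 mm bore (stops on the pin's cone): only the trial tells which
- sleeve_2: plain turned steel sleeve (open tube) standing upright on the bench, 34 mm outside diameter, 60 mm tall, about 0.25 kg; origin at the centre of its lower end, z along its axis to the upper end. Of the two sleeves, outwardly alike, one has a 22 mm bore (slides fully onto the pin) and one an 18 mm bore (stops on the pin's cone): only the trial tells which
- gauge: fixed gauge stand: dark steel base plate 130 x 100 x 16 mm with a grey angle block (60 mm wide) that carries the gauge pin; origin at the centre of its underside, the pin leans towards its -x; total height about 120 mm
- pin: fixed steel gauge pin leaning 30 degrees from vertical to the stand's -x (robot side). Origin: centre of the round shoulder's (48 mm diameter) upper face, 82 mm above the bench; z along the pin to its tip. 20 mm diameter for 28 mm, then a 12 mm cone to a 10 mm flat tip: 40 mm in all. Home: sleeve's lower end on the shoulder; the tight one stops about 30 mm above it
- jig: fixed drilling jig: dark square steel plate 120 x 120 x 12 mm with two steel stop bars (14 mm wide, 12 mm above the plate) along its +x and -y edges, meeting in a corner; origin at the centre of its underside
- jig_corner (a point): inner corner of the jig's two stop bars, on the plate's upper face (12 mm above the bench), axes as the jig's: the free plate lies towards -x and +y for 106 mm; the bars' inner faces are x = 0 and y = 0. A sleeve touching both has its axis at x = -17, y = +17 mm
- tray: fixed open tray of bare sheet metal, 140 x 140 mm, 25 mm high, 3 mm walls and floor; origin at the centre of its underside
- cup: loose paper cup, 80 mm mouth diameter, 100 mm tall; origin at the centre of its underside. Bystander, leave alone
- oil: loose oil bottle, 52 mm diameter, 130 mm tall; origin at the centre of its underside. Bystander, leave alone
- wrench: loose wrench lying flat, 160 mm long along its x; origin under its middle. Bystander, leave alone
Mind the look-alikes: they are no part of the job. What is shaped like the sleeve_1 but purple is not meant. Leave any green look-alike of the sleeve_2 alone.

How it is judged:
By the outcome, as a careful person would: the job done as asked, in the order asked, and still so for the second after the job is handed in, with the robot touching nothing.
It also fails if it takes over 72 s, if anything falls off the work surface, if the arm or the gripper's body presses on something with over 40 N, if the wrist force passes 120 N, or if a joint passes its speed limit or range.

## Working session

There is one attempt and no reset: what is moved stays moved. The work goes in short steps, Python scripts to look and compute and a tool call to move; the robot and the scene stay as the last step left them, time stands still between calls to the robot, and variables do not carry over. Pictures are saved under pics/ and viewed, about 8 in all and at most 12, crops included, and the job is handed in when it is done.

Besides the shell and the picture viewer there is one more tool, called after "Emit:" as a command line: name --argument value ..., lists and objects as JSON in quotes. servo_tool: Moves the arm, as the interface text tells. Its arguments: {"type":"object","properties":{"rows":{"type":"array","items":{"type":"array"}},"force":{"type":"number"}},"required":["rows"]}

```bash
mkdir -p pics; ls; cat > h.py <<'E'
import numpy as np, cv2
from rig import *
def w2p(cal,P):
    P=np.atleast_2d(P).astype(float); T=np.array(cal["world_to_cam"]);K=np.array(cal["intrinsics"])
    c=P@T[:3,:3].T+T[:3,3]; q=c@K.T; return q[:,:2]/q[:,2:]
def c2w(cal,p):
    T=np.array(cal["world_to_cam"]); return T[:3,:3].T@(np.array(p)-T[:3,3])
def ray(cal,uv,z):
    T=np.array(cal["world_to_cam"]);K=np.array(cal["intrinsics"])
    d=T[:3,:3].T@np.linalg.solve(K,[uv[0],uv[1],1.]); o=-T[:3,:3].T@T[:3,3]
    return o+d*(z-o[2])/d[2]
E
python3 - <<'E'
from h import *
print(sense())
for c in ["scene","top"]:
    im=grab_frame(c); cv2.imwrite(f"pics/{c}0.png",im); cal=get_calibration(c)
    print(c,np.round(cal["intrinsics"],1).tolist(),np.round(cal["world_to_cam"],3).tolist())
    for t in ["sleeve_1","gauge","pin","jig","tray","cup","oil","wrench"]:
        for b in boxes_of(c,t)[:5]: print(t,round(b["conf"],2),np.round(c2w(cal,b["centre"])), np.round(w2p(cal,c2w(cal,b["centre"]))))
E
```

```text
pics
{'clock': 0.0, 'qpos': array([-1.30740307e+00,  3.53637610e-01,  1.63412394e+00, -3.91732248e-06,
        1.15519090e+00, -2.36931157e-03]), 'qvel': array([-0.00013168,  0.00021452,  0.00021043,  0.00181029,  0.00204399,
       -0.00051552]), 'joint_efforts': array([ 2.78842366e-03, -6.05241466e+01, -3.42063582e+01,  2.62683634e-04,
        9.27218789e-03,  1.52792083e-06]), 'eef_pos': array([ 164.04912546, -602.60285067,  230.57261939]), 'tcp_rot': array([-3.14023285e+00,  3.59910694e-07,  2.65764155e-01]), 'contact_force': array([-0.45940049,  0.19367836,  0.08419939]), 'wrist_torque': array([ 0.02165061, -0.03487195, -0.0394483 ]), 'opening': 1.0040716607146216}
scene [[445.7, 0.0, 318.2], [0.0, 445.7, 233.8], [0.0, 0.0, 1.0]] [[-0.775, 0.632, -0.019, 447.891], [0.449, 0.528, -0.721, -222.141], [-0.445, -0.567, -0.693, 1340.642], [0.0, 0.0, 0.0, 1.0]]
sleeve_1 0.77 [435. 257.  45.] [[443. 269.]]
sleeve_1 0.73 [567. 399.  47.] [[458. 346.]]
sleeve_1 0.64 [608. 457.  46.] [[470. 382.]]
sleeve_1 0.63 [507. 245.  48.] [[417. 281.]]
pin 0.75 [719. 278.  65.] [[354. 343.]]
pin 0.55
[... 320 characters left out ...]
45.]]
wrench 0.93 [396.  71.   8.] [[392. 229.]]
top [[466.3, 0.0, 330.8], [0.0, 466.3, 243.6], [0.0, 0.0, 1.0]] [[0.002, -1.0, -0.022, 22.363], [-0.995, 0.0, -0.1, 581.86], [0.1, 0.022, -0.995, 1151.435], [0.0, 0.0, 0.0, 1.0]]
sleeve_1 0.55 [424. 251.  56.] [[238. 307.]]
sleeve_1 0.53 [605. 452.  45.] [[161. 234.]]
sleeve_1 0.49 [554. 391.  46.] [[184. 254.]]
gauge 0.66 [605.  55.  15.] [[318. 235.]]
pin 0.81 [608.  53.  91.] [[318. 230.]]
jig 0.65 [ 559. -401.    9.] [[497. 253.]]
jig 0.61 [ 738. -124.   88.] [[391. 177.]]
tray 0.77 [ 457. -156.    5.] [[401. 293.]]
cup 0.83 [732. 298.  53.] [[222. 184.]]
oil 0.72 [ 736. -124.   87.] [[390. 178.]]
wrench 0.73 [390.  72.   8.] [[311. 320.]]
```

View pics/scene0.png

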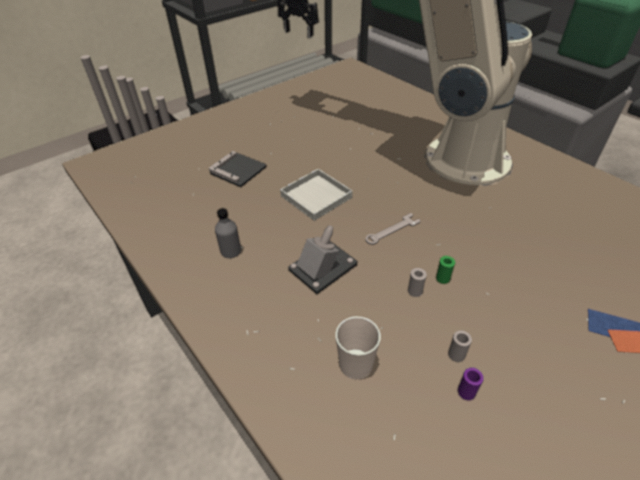

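View pics/top0.png

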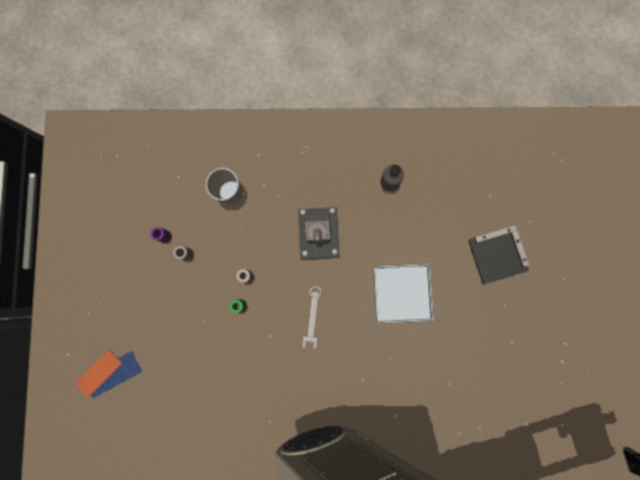

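Scene candidates: grey sleeves at (417,281) and (458,346) are the wanted ones. The green one at (443,269) and the purple one at (470,382) are look-alikes. In the top view the grey ones are at (244,276) and (181,253).

```bash
cat >> h.py <<'E'
from scipy.spatial.transform import Rotation as Ro
def rpy(r): return Ro.from_euler("xyz",r)
def tooldown(yaw): return Ro.from_euler("xyz",[np.pi,0,yaw])
def plan(P,R,n=None,vmax=60.,start=None):
    """print per-row (tool-frame) shift and turn from measured pose to P,R"""
    s=sense(); p0,R0=(s["eef_pos"],rpy(s["tcp_rot"])) if start is None else start
    rv=(R0.inv()*R).as_rotvec(degrees=True); d=np.array(P)-p0
    n=n or int(max(np.ceil(np.linalg.norm(d)/vmax),np.ceil(np.linalg.norm(rv)/10),1))
    step=Ro.from_rotvec(rv/n,degrees=True); out=[];Rc=R0
    for i in range(n):
        out.append([np.round(Rc.inv().apply(d/n),1).tolist(),np.round(rv/n,2).tolist()]); Rc=Rc*step
    print(n,"rows; first/last",out[0],out[-1]) if np.linalg.norm(rv)<.5 else print(n,out)
E
python3 - <<'E'
from h import *
cal=get_calibration("wrist"); T=np.array(cal["world_to_cam"]); s=sense()
R=rpy(s["tcp_rot"]); c=-T[:3,:3].T@T[:3,3]
print("cam in tool",np.round(R.inv().apply(c-s["eef_pos"])), "axes",np.round(R.inv().as_matrix()@T[:3,:3].T,2).tolist(), np.round(cal["intrinsics"],0).tolist())
for P in [(480,-400,330),(480,-280,330)]:
    plan(P,tooldown(0))
cal=get_calibration("top"); im=grab_frame("top")
for t,z in [("jig",12),("tray",25),("gauge",16)]:
    m=trace("top",t)
    if not m: print("none",t); continue
    m=m[0]["mask"].astype(np.uint8); r=cv2.minAreaRect(cv2.findNonZero(m))
    b=cv2.boxPoints(r); W=np.array([ray(cal,q,z) for q in b]); print(t,np.round(W[:,:2]).tolist(),"ctr",np.round(W.mean(0)))
E
```

```text
cam in tool [  80.    1. -142.] axes [[-0.0, -0.95, -0.31], [1.0, -0.0, 0.0], [-0.0, -0.31, 0.95]] [[358.0, 0.0, 314.0], [0.0, 358.0, 235.0], [0.0, 0.0, 1.0]]
7 [[[51.2, -16.1, -14.1], [-0.0, -0.0, 2.18]], [[50.5, -18.1, -14.1], [-0.0, -0.0, 2.18]], [[49.8, -20.0, -14.1], [-0.0, -0.0, 2.18]], [[49.0, -21.8, -14.1], [-0.0, -0.0, 2.18]], [[48.1, -23.7, -14.1], [-0.0, -0.0, 2.18]], [[47.2, -25.5, -14.1], [-0.0, -0.0, 2.18]], [[46.2, -27.3, -14.1], [-0.0, -0.0, 2.18]]]
8 [[[48.7, -28.6, -12.3], [-0.0, -0.0, 1.9]], [[47.7, -30.2, -12.3], [-0.0, -0.0, 1.9]], [[46.7, -31.8, -12.3], [-0.0, -0.0, 1.9]], [[45.6, -33.3, -12.3], [-0.0, -0.0, 1.9]], [[44.5, -34.8, -12.3], [-0.0, -0.0, 1.9]], [[43.3, -36.3, -12.3], [-0.0, -0.0, 1.9]], [[42.1, -37.7, -12.3], [-0.0, -0.0, 1.9]], [[40.8, -39.0, -12.3], [-0.0, -0.0, 1.9]]]
jig [[595.0, -327.0], [634.0, -449.0], [519.0, -482.0], [480.0, -361.0]] ctr [ 557. -405.   12.]
tray [[525.0, -83.0], [531.0, -227.0], [392.0, -230.0], [385.0, -88.0]] ctr [ 458. -157.   25.]
gauge [[551.0, 433.0], [585.0, 421.0], [565.0, 371.0], [532.0, 384.0]] ctr [558. 402.  16.]
```

Emit:
servo_tool --rows '[[85, [53, -12, -9], [0, 0, 1.9]], [85, [53, -12, -9], [0, 0, 1.9]], [85, [53, -14, -9], [0, 0, 1.9]], [85, [52, -16, -9], [0, 0, 1.9]], [85, [51, -18, -9], [0, 0, 1.9]], [85, [50, -20, -9], [0, 0, 1.9]], [85, [49, -22, -9], [0, 0, 1.9]], [85, [48, -24, -9], [0, 0, 1.9]]]'

```text
clock: 2.1
eef_pos: [550.8, -403.7, 303.7]
tcp_rot: [3.141, -0.0, -0.001]
contact_force: [0.7, -0.2, -0.3]
opening: 0.992
```

```bash
python3 - <<'E'
from h import *
s=sense();print(s["clock"],s["eef_pos"],s["tcp_rot"])
im=grab_frame("wrist");cal=get_calibration("wrist");cv2.imwrite("pics/w1.png",im);np.save("w1.npy",np.array(cal["world_to_cam"]))
for t in ["jig","tray","oil"]:
    for b in boxes_of("wrist",t)[:2]: print(t,b["conf"],np.round(c2w(cal,b["centre"])))
m=trace("wrist","jig")
if m:
    m=m[0]["mask"].astype(np.uint8);r=cv2.approxPolyDP(max(cv2.findContours(m,0,2)[0],key=cv2.contourArea),8,True)[:,0]
    print(r.tolist(),[np.round(ray(cal,q,12)[:2]).tolist() for q in r])
plan((520,60,360),tooldown(0))
E
```

```text
2.1 [ 550.75976284 -403.726966    303.66344788] [ 3.14138956e+00 -1.49725357e-04 -5.60828516e-04]
jig 0.67 [ 573. -396.   14.]
tray 0.98 [ 463. -154.    4.]
[[348, 119], [252, 149], [284, 240], [372, 214]] [[636.0, -441.0], [603.0, -329.0], [489.0, -364.0], [523.0, -475.0]]
8 rows; first/last [[-3.5, -58.1, -7.1], [-0.0, 0.01, 0.01]] [[-3.6, -58.1, -7.1], [-0.0, 0.01, 0.01]]
```

View pics/w1.png

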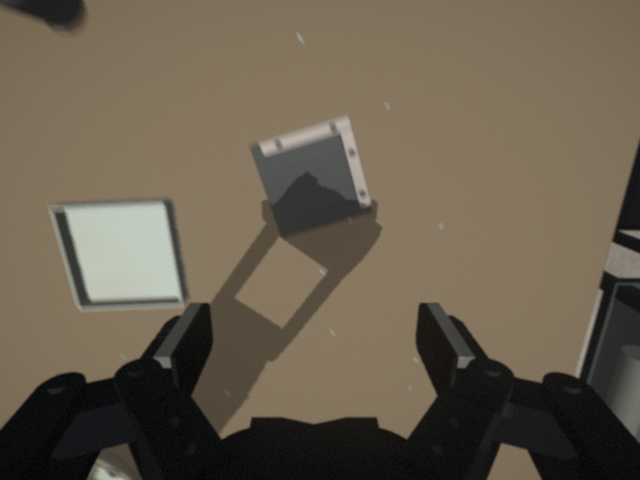

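The jig has its bars along the far and right edges, with the outer corner at px (348,119), so yaw is about +16°. The tray spans px (50..185, 200..308). Next I move over the gauge.

Emit:
servo_tool --rows '[[85, [0, -58, -3], [0, 0, 0]], [85, [0, -58, -3], [0, 0, 0]], [85, [0, -58, -3], [0, 0, 0]], [85, [0, -58, -3], [0, 0, 0]], [85, [0, -58, -3], [0, 0, 0]], [85, [0, -58, -3], [0, 0, 0]], [85, [0, -58, -3], [0, 0, 0]], [85, [0, -50, -3], [0, 0, 0]]]'

```text
clock: 3.35
eef_pos: [548.2, 51.7, 327.4]
tcp_rot: [3.141, 0.0, -0.001]
contact_force: [0.3, -0.5, 0.1]
opening: 0.994
```

```bash
cat > look.py <<'E'
from h import *
import sys
tag=sys.argv[1]
s=sense();cal=get_calibration("wrist");im=grab_frame("wrist")
cv2.imwrite(f"pics/{tag}.png",im);np.savez(tag,T=cal["world_to_cam"],K=cal["intrinsics"])
print(s["clock"],np.round(s["eef_pos"],1),np.round(s["tcp_rot"],4),np.round(s["contact_force"],1))
for t in sys.argv[2:]:
    for b in boxes_of("wrist",t)[:4]: print(t,round(b["conf"],2),np.round(c2w(cal,b["centre"])),np.round(w2p(cal,c2w(cal,b["centre"]))))
E
python3 look.py w2 gauge pin sleeve_1; python3 -c "
import cv2;i=cv2.imread('pics/w2.png')[0:300,0:480];cv2.imwrite('pics/w2c.png',cv2.resize(i,None,fx=1.66,fy=1.66,interpolation=3))"
```

```text
3.35 [548.2  51.7 327.4] [ 3.1414e+00  0.0000e+00 -8.0000e-04] [ 0.3 -0.5  0.1]
gauge 0.85 [617.  56.  16.] [[309. 127.]]
pin 0.95 [607.  53.  88.] [[311. 140.]]
sleeve_1 0.96 [425. 250.  46.] [[160. 283.]]
sleeve_1 0.93 [555. 389.  42.] [[ 31. 182.]]
sleeve_1 0.56 [501. 231.  49.] [[166. 227.]]
sleeve_1 0.51 [603. 443.   5.] [[  1. 140.]]
```

View pics/w2c.png

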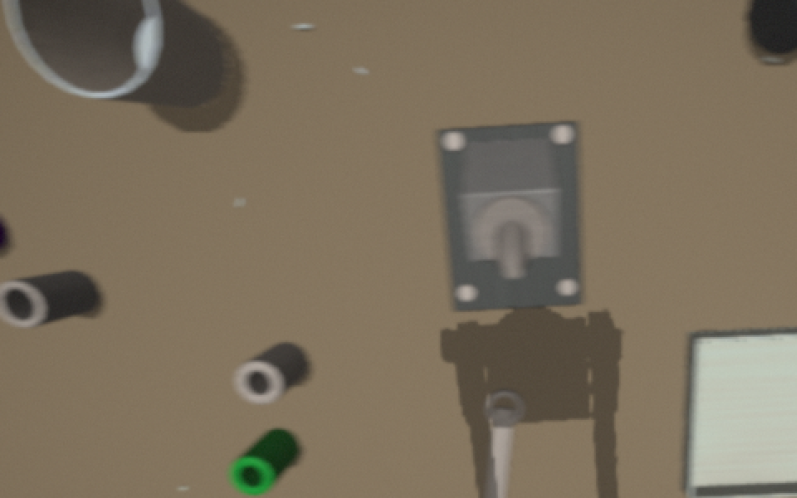

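Crop shows: sleeve A's rim at full px (157,230) with the smaller-looking bore, next to green (152,285). Sleeve B's rim is at (13,182) with the larger-looking bore. The gauge is at (310,128), and the pin tip is near (309,163).

```bash
python3 - <<'E'
from h import *
d=np.load("w2.npz");cal={"world_to_cam":d["T"],"intrinsics":d["K"]}
s=480*1.66/797
for n,q,z in [("A",(260,381),60),("B",(22,303),60),("green",(253,475),60),("g1",(437,129),16),("g2",(577,121),16),("g3",(580,303),16),("g4",(455,310),16),("s1",(453,141),18),("s2",(562,134),18),("s3",(568,287),18),("s4",(466,293),18),("tip",(514,270),116),("wr",(505,405),8)]:
    print(n,np.round(ray(cal,(q[0]/1.66,q[1]/1.66),z)[:2],1))
cal=get_calibration("top"); 
for n,q in [("A",(244.5,276)),("B",(181,253))]: print(n,np.round(ray(cal,q,60)[:2],1))
plan((490,240,200),tooldown(0))
E
```

```text
A [501.2 238.3]
B [557.9 395. ]
green [426.3 254. ]
g1 [672.5 108.8]
g2 [677.6  10.7]
g3 [549.8   4.7]
g4 [544.5 100.7]
s1 [664.6  97.6]
s2 [669.   21.1]
s3 [562.3  14.4]
s4 [557.9  91.7]
tip [586.7  54.1]
wr [464.1  63.2]
A [498.8 234.2]
B [555.5 393.5]
4 rows; first/last [[-14.6, -47.4, 31.8], [0.01, 0.0, 0.02]] [[-14.6, -47.3, 31.8], [0.01, 0.0, 0.02]]
```

Emit:
servo_tool --rows '[[85, [-12, -46, 30], [0, 0, 0]], [85, [-12, -46, 30], [0, 0, 0]], [85, [-12, -46, 40], [0, 0, 0]], [85, [-11, -48, 50], [0, 0, 0]], [85, [0, 0, 0], [0, 0, 0]]]'

```text
clock: 4.18
eef_pos: [500.8, 231.2, 179.2]
tcp_rot: [3.139, 0.006, 0.001]
contact_force: [-0.1, -0.9, 0.3]
opening: 0.995
```

```bash
python3 look.py w3 sleeve_1; python3 -c "
import cv2;i=cv2.imread('pics/w3.png')[100:480,120:520];cv2.imwrite('pics/w3c.png',cv2.resize(i,None,fx=1.5,fy=1.5,interpolation=3))"
```

```text
4.175 [500.8 231.2 179.2] [3.1389e+00 5.8000e-03 1.3000e-03] [-0.1 -0.9  0.3]
sleeve_1 0.91 [504. 240.  57.] [[300. 223.]]
sleeve_1 0.89 [558. 390.  43.] [[101. 148.]]
sleeve_1 0.7 [606. 441.  33.] [[27. 80.]]
```

View pics/w3c.png

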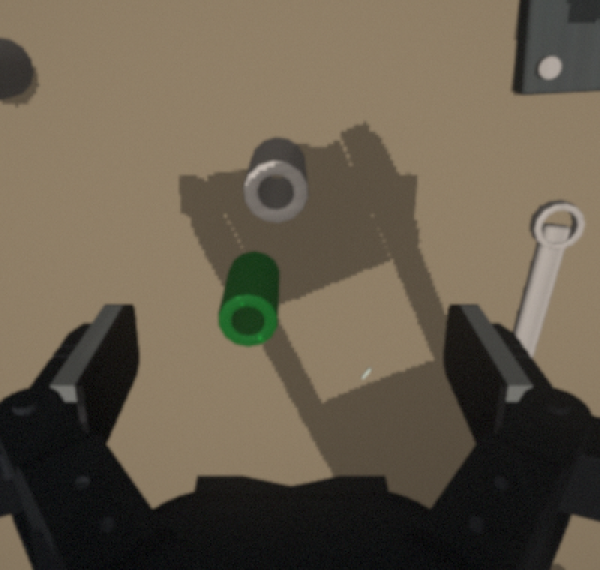

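A's rim centre is at full px (304,227) and the jaws straddle it symmetrically about column 314. The green sleeve stands clear behind, at (286,313).

```bash
python3 - <<'E'
from h import *
d=np.load("w3.npz");cal={"world_to_cam":d["T"],"intrinsics":d["K"]}
im=cv2.imread("pics/w3.png"); m=trace("wrist","sleeve_1")
for k in m[:2]:
    c=cv2.findNonZero(k["mask"].astype(np.uint8)); print(cv2.boundingRect(c))
p=ray(cal,(304,227.3),60); print(p, ray(cal,(304,207),60),ray(cal,(304,247),60))
plan((p[0],p[1],80),tooldown(0)); plan((p[0],p[1],28),tooldown(0))
E
```

```text
(265, 268, 42, 64)
(282, 192, 43, 57)
[500.93999717 236.78194087  60.        ] [516.85158407 236.66065302  60.        ] [484.91273125 236.90411049  60.        ]
2 rows; first/last [[-1.7, -3.2, 51.7], [0.01, -0.03, -0.03]] [[-1.6, -3.2, 51.7], [0.01, -0.03, -0.03]]
3 rows; first/last [[-1.1, -2.1, 51.8], [0.0, -0.02, -0.02]] [[-1.1, -2.1, 51.8], [0.0, -0.02, -0.02]]
```

Emit:
servo_tool --force 60 --rows '[[85, [0, -2, 45], [0, 0, 0]], [85, [0, -2, 45], [0, 0, 0]], [85, [0, -2, 40], [0, 0, 0]], [85, [0, 0, 21], [0, 0, 0]], [85, [0, 0, 0], [0, 0, 0]], [32, [0, 0, 0], [0, 0, 0]], [32, [0, 0, 0], [0, 0, 0]], [32, [0, 0, 0], [0, 0, 0]]]'

```text
clock: 5.32
eef_pos: [504.0, 238.3, 32.9]
tcp_rot: [-3.141, -0.002, 0.0]
contact_force: [-1.4, -0.9, 15.0]
opening: 0.392
```

Emit:
servo_tool --rows '[[25, [0, 0, 0], [0, 0, 0]], [25, [0, 0, 0], [0, 0, 0]], [25, [0, 0, 0], [0, 0, 0]], [25, [0, 0, -20], [0, 0, 0]], [25, [0, 0, -50], [0, 0, 0]], [25, [0, 0, -60], [0, 0, 0]]]'

```text
clock: 6.08
eef_pos: [502.1, 237.6, 162.4]
tcp_rot: [3.141, 0.002, 0.001]
contact_force: [0.6, 0.4, -2.2]
opening: 0.384
```

```bash
python3 look.py w4 pin gauge; python3 - <<'E'
from h import *
# insertion geometry
yaw=np.radians(3.1); g=Ro.from_euler("z",yaw); ax=g.apply([-.5,0,.866025])
R=g*Ro.from_euler("y",-np.radians(30))*Ro.from_euler("x",np.pi)
print("toolz",R.apply([0,0,1]),"rpy",R.as_euler("xyz"), "axis",ax)
tip=np.array([587,54.1,116.6]); print("pin origin",tip-40*ax)
P=tip+ax*(60+28)   # sleeve bottom 60 above the tip, TCP 28 above sleeve bottom
print(P); plan(P,R)
E
```

```text
6.075 [502.1 237.6 162.4] [3.1405e+00 2.2000e-03 8.0000e-04] [ 0.6  0.4 -2.2]
pin 0.84 [604.  62.  83.] [[619.  78.]]
gauge 0.61 [605.  83.  21.] [[523.  84.]]
toolz [ 0.49926834  0.02703941 -0.8660254 ] rpy [ 3.14159265 -0.52359878  0.05410521] axis [-0.49926834 -0.02703941  0.866025  ]
pin origin [606.97073341  55.18157626  81.959     ]
[543.06438651  51.72053223 192.8102    ]
4 [[[9.5, 46.8, -7.0], [0.16, 7.41, -0.76]], [[9.7, 46.9, -5.9], [0.16, 7.41, -0.76]], [[9.8, 47.0, -4.7], [0.16, 7.41, -0.76]], [[9.7, 47.2, -3.6], [0.16, 7.41, -0.76]]]
```

Emit:
servo_tool --rows '[[25, [9.5, 46.8, -12], [0.16, 7.41, -0.76]], [25, [9.7, 46.9, -8], [0.16, 7.41, -0.76]], [25, [9.8, 47, -4.7], [0.16, 7.41, -0.76]], [25, [9.7, 47.2, -3.6], [0.16, 7.41, -0.76]], [25, [0, 0, 0], [0, 0, 0]], [25, [0, 0, 0], [0, 0, 0]]]'

```text
clock: 6.98
eef_pos: [540.4, 50.7, 195.8]
tcp_rot: [3.139, -0.515, 0.055]
contact_force: [0.2, -0.2, -3.1]
opening: 0.389
```

```bash
python3 look.py w5 pin gauge; python3 -c "
import cv2;i=cv2.imread('pics/w5.png')[60:400,160:460];cv2.imwrite('pics/w5c.png',cv2.resize(i,None,fx=1.75,fy=1.75,interpolation=3))"
```

```text
6.975 [540.4  50.7 195.8] [ 3.1387 -0.5148  0.0545] [ 0.2 -0.2 -3.1]
pin 0.81 [605.  50.  85.] [[316. 223.]]
gauge 0.8 [611.  54.  39.] [[312. 228.]]
```

View pics/w5c.png

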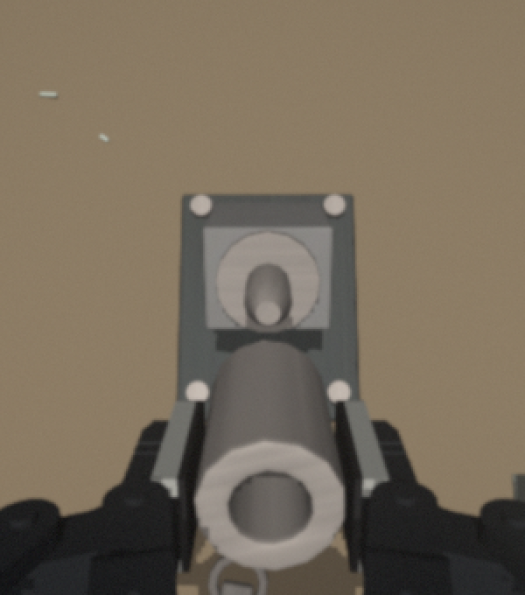

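Held sleeve A's top rim is at full px (314,349) and its lower end's far edge at (312,255). Ahead, the pin's tip flat is at (313,239) and its shoulder circle is centred at about (313,221). The columns are nearly aligned.

```bash
cat > rel.py <<'E'
from h import *
from scipy.optimize import least_squares
def rel(tag,pose,rim,edge,tip,sh,shw=None,verbose=1):
    d=np.load(tag+".npz");cal={"world_to_cam":d["T"],"intrinsics":d["K"]}
    p0=np.array(pose[0]);R=rpy(pose[1])
    t2p=lambda X: w2p(cal,p0+R.apply(np.atleast_2d(X)))
    th=np.linspace(0,2*np.pi,180); 
    # sleeve: axis ex,ey, bottom b along tool z
    def fs(v):
        top=t2p([v[0],v[1],v[2]-60])[0]
        e=t2p(np.c_[v[0]+17*np.cos(th),v[1]+17*np.sin(th),0*th+v[2]]); e=e[e[:,1].argmin()]
        return np.r_[top-rim,e[1]-edge[1]]
    s=least_squares(fs,[0,0,30]).x
    d30=R.inv().apply([0,0,0])
    print("sleeve in tool x,y,bottom z",np.round(s,1))
    # pin origin (world) with axis fixed
    yaw=np.radians(3.1); ax=np.array([-.5*np.cos(yaw),-.5*np.sin(yaw),.866])
    fp=lambda v: np.r_[(w2p(cal,v+40*ax)[0]-tip),(w2p(cal,v)[0]-sh),(v[2]-82)*1.0]
    v=least_squares(fp,[607,55,82]); print("pin world",np.round(v.x,1),"res",np.round(v.fun,1))
    a=R.inv().apply(v.x-p0);b=R.inv().apply(v.x+40*ax-p0)
    print("pin in tool: shoulder",np.round(a,1),"tip",np.round(b,1)); print("move xy", np.round(b[:2]-s[:2],1),"axial to tip",round(b[2]-s[2],1),"tilt deg",np.round(np.degrees((a-b)[:2]/40),1))
E
python3 - <<'E'
from rel import *
rel("w5",([540.4,50.7,195.8],[3.1387,-.5148,.0545]),(314.3,348.6),(312,255.4),(312.6,238.9),(313.4,220.6))
E
```

```text
sleeve in tool x,y,bottom z [-9.1  1.7 41.7]
pin world [606.3  53.   82.1] res [ 0.4 -0.8 -0.5  0.9  0.1]
pin in tool: shoulder [  1.4   0.9 131.5] tip [ 1.1  1.  91.5]
move xy [10.2 -0.7] axial to tip 49.8 tilt deg [ 0.5 -0.2]
```

```bash
cat > inhand.py <<'E'
from h import *
from scipy.optimize import least_squares
s=sense();cal=get_calibration("wrist");im=grab_frame("wrist");R=rpy(s["tcp_rot"]);p0=s["eef_pos"]
ms=[k["mask"] for k in trace("wrist","sleeve_1")]
ms=[m for m in ms if m[300:420,270:360].sum()>2000]; m=ms[0].astype(np.uint8)
g=cv2.cvtColor(im,cv2.COLOR_BGR2GRAY)
print(cv2.boundingRect(cv2.findNonZero(m)))
th=np.linspace(0,2*np.pi,90)
def hull(v):
    X=np.r_[np.c_[v[0]+17*np.cos(th),v[1]+17*np.sin(th),0*th+v[2]],np.c_[v[0]+17*np.cos(th),v[1]+17*np.sin(th),0*th+v[2]-60]]
    return cv2.convexHull(w2p(cal,p0+R.apply(X)).astype(np.float32))
c=max(cv2.findContours(m,0,1)[0],key=cv2.contourArea)[:,0].astype(float)
f=lambda v:[cv2.pointPolygonTest(hull(v),(float(q[0]),float(q[1])),True) for q in c]
r=least_squares(f,[-1,0,33],loss="soft_l1",diff_step=1e-3,x_scale=[1,1,1]); print("sleeve in tool",np.round(r.x,1),"mean abs",np.abs(r.fun).mean())
o=im.copy()
for v,col in [(r.x,(0,0,255)),((-1,0,32.5),(0,255,0))]: cv2.polylines(o,[hull(v).astype(int)],True,col,1)
cv2.drawContours(o,[c.astype(int)[:,None]],-1,(255,255,0),1); cv2.imwrite("pics/ih.png",cv2.resize(o[200:440,200:430],None,fx=2.4,fy=2.4))
E
python3 inhand.py
```

```text
(271, 255, 86, 131)
sleeve in tool [-7.7  0.  39. ] mean abs 2.1010692049012976
```

View pics/ih.png

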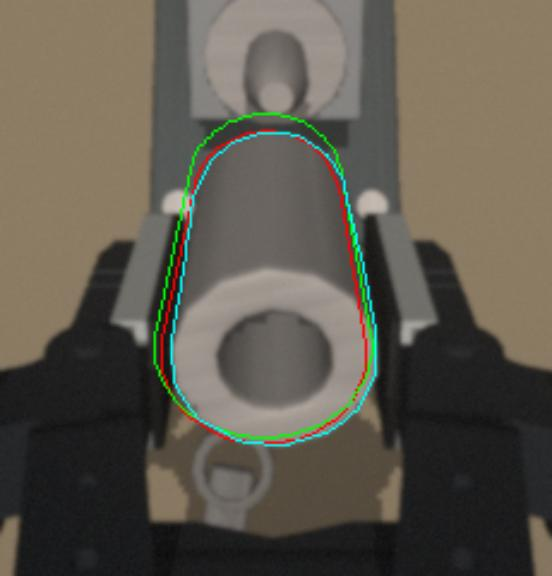

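Emit:
servo_tool --rows '[[25, [3, 0, 15], [0, 0.5, 0]], [25, [3, 0, 15], [0, 0, 0]], [25, [0, 0, 10], [0, 0, 0]], [25, [0, 0, 0], [0, 0, 0]]]'

```text
clock: 7.72
eef_pos: [565.9, 52.2, 164.0]
tcp_rot: [3.138, -0.524, 0.056]
contact_force: [0.3, -0.5, -2.1]
opening: 0.382
```

```bash
python3 look.py w6; python3 - <<'E'
from h import *
cal=get_calibration("wrist"); T=np.array(cal["world_to_cam"]); s=sense()
R=rpy(s["tcp_rot"]); c=-T[:3,:3].T@T[:3,3]
print("cam in tool",np.round(R.inv().apply(c-s["eef_pos"]),1), "axes",np.round(R.inv().as_matrix()@T[:3,:3].T,3).tolist())
i=cv2.imread('pics/w6.png')[150:400,200:430];cv2.imwrite('pics/w6c.png',cv2.resize(i,None,fx=2.4,fy=2.4,interpolation=3))
E
```

```text
7.725 [565.9  52.2 164. ] [ 3.1383 -0.524   0.0559] [ 0.3 -0.5 -2.1]
cam in tool [  80.1    1.5 -141.9] axes [[-0.0, -0.95, -0.313], [1.0, -0.0, 0.0], [-0.0, -0.313, 0.95]]
```

View pics/w6c.png

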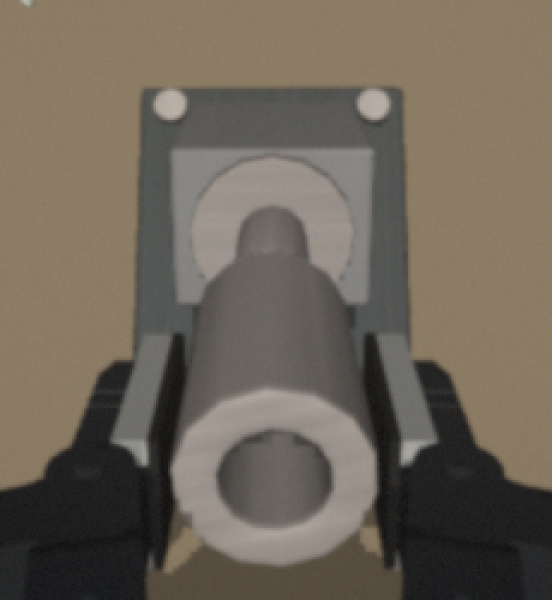

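Emit:
servo_tool --rows '[[25, [0, 0, 5], [0, 0, 0]], [25, [0, 0, 5], [0, 0, 0]], [25, [0, 0, 3], [0, 0, 0]], [25, [0, 0, 0], [0, 0, 0]]]'

```text
clock: 8.28
eef_pos: [572.6, 52.3, 153.6]
tcp_rot: [3.138, -0.526, 0.056]
contact_force: [0.1, -0.1, -2.1]
opening: 0.382
```

Emit:
servo_tool --rows '[[25, [0, 0, 3], [0, 0, 0]], [25, [0, 0, 2], [0, 0, 0]], [25, [0, 0, 0], [0, 0, 0]]]'

```text
clock: 8.65
eef_pos: [575.2, 52.5, 149.4]
tcp_rot: [3.138, -0.526, 0.056]
contact_force: [0.1, -0.4, -1.7]
opening: 0.382
```

Emit:
servo_tool --rows '[[25, [0, 0, 2], [0, 0, 0]], [25, [0, 0, 2], [0, 0, 0]], [25, [0, 0, 0], [0, 0, 0]]]'

```text
clock: 9.02
eef_pos: [577.2, 52.6, 145.9]
tcp_rot: [3.138, -0.526, 0.056]
contact_force: [-0.2, 0.2, -2.7]
opening: 0.384
```

Emit:
servo_tool --rows '[[25, [0, 0, 2], [0, 0, 0]], [25, [0, 0, 1], [0, 0, 0]], [25, [0, 0, 0], [0, 0, 0]]]'

```text
clock: 9.4
eef_pos: [578.3, 52.7, 143.1]
tcp_rot: [3.138, -0.525, 0.056]
contact_force: [-1.2, 0.5, -3.1]
opening: 0.384
```

Emit:
servo_tool --rows '[[25, [0, 0, 2], [0, 0, 0]], [25, [0, 0, 1], [0, 0, 0]], [25, [0, 0, 0], [0, 0, 0]]]'

```text
clock: 9.78
eef_pos: [579.3, 52.6, 140.2]
tcp_rot: [3.138, -0.524, 0.056]
contact_force: [-4.7, -2.0, -2.3]
opening: 0.385
```

```bash
cat > f.py <<'E'
from h import *
s=sense();R=rpy(s["tcp_rot"]);p=s["eef_pos"]
d=R.inv().apply(p-np.array([606.3,53,82])); F=R.inv().apply(s["contact_force"]-np.array([0,0,-2.4]))
print(s["clock"],"TCP rel pin in tool",np.round(d,1),"F tool (weight off)",np.round(F,1),"M tool",np.round(R.inv().apply(s["wrist_torque"]),2),"q",np.round(s["qpos"],2))
E
python3 f.py
```

```text
9.775 TCP rel pin in tool [  5.8  -0.9 -63.9] F tool (weight off) [-4.2  1.8 -2.5] M tool [ 0.02 -1.24  0.06] q [ 0.1   0.23  2.19 -0.14  0.2   1.75]
```

Emit:
servo_tool --rows '[[25, [-1.5, 0.5, 0], [0, 0, 0]], [25, [0, 0, 1], [0, 0, 0]], [25, [0, 0, 0], [0, 0, 0]]]'

```text
clock: 10.15
eef_pos: [579.2, 52.3, 139.1]
tcp_rot: [3.139, -0.526, 0.056]
contact_force: [-5.1, 2.6, 0.1]
opening: 0.384
```

```bash
python3 f.py
```

```text
10.15 TCP rel pin in tool [  5.3  -0.6 -63. ] F tool (weight off) [-3.  -2.9 -4.7] M tool [ 0.51 -1.2  -0.03] q [ 0.1   0.23  2.2  -0.14  0.19  1.75]
```

Emit:
servo_tool --rows '[[25, [-1, -0.3, 0], [0, 0, 0]], [25, [0, 0, 1.5], [0, 0, 0]], [25, [0, 0, 0], [0, 0, 0]]]'

```text
clock: 10.52
eef_pos: [579.4, 52.6, 138.0]
tcp_rot: [3.138, -0.527, 0.056]
contact_force: [-8.4, 0.2, 7.0]
opening: 0.391
```

```bash
python3 f.py
```

```text
10.525 TCP rel pin in tool [  5.   -0.9 -61.9] F tool (weight off) [ -2.5  -0.6 -12.3] M tool [ 0.32 -1.14 -0.02] q [ 0.1   0.23  2.2  -0.15  0.19  1.76]
```

Emit:
servo_tool --rows '[[25, [-0.7, 0, 0], [0, 0, 0]], [25, [0, 0, 1], [0, 0, 0]], [25, [0, 0, 0], [0, 0, 0]]]'

```text
clock: 10.9
eef_pos: [579.6, 52.6, 137.6]
tcp_rot: [3.139, -0.528, 0.056]
contact_force: [-15.6, -0.3, 18.7]
opening: 0.389
```

```bash
python3 f.py
```

```text
10.9 TCP rel pin in tool [  5.   -0.9 -61.5] F tool (weight off) [ -2.9  -0.5 -26.1] M tool [ 0.3  -1.21  0.06] q [ 0.1   0.23  2.2  -0.15  0.18  1.76]
```

Sleeve A stopped on the cone: axial force is about 26 N, lateral only 3 N, and the lower end sits about 30 mm above the shoulder. So A is the tight one. I withdraw it along the axis and take it to the tray.

Emit:
servo_tool --rows '[[25, [0, 0, -10], [0, 0, 0]], [25, [0, 0, -25], [0, 0, 0]], [25, [0, 0, -40], [0, 0, 0]], [25, [0, 0, 0], [0, 0, 0]]]'

```text
clock: 11.4
eef_pos: [542.8, 50.8, 204.2]
tcp_rot: [3.139, -0.532, 0.055]
contact_force: [0.6, 0.4, -2.1]
opening: 0.383
```

```bash
python3 f.py; python3 -c "
from h import *
plan((460,-157,150),tooldown(0))"
```

```text
11.4 TCP rel pin in tool [   7.2   -0.9 -137.6] F tool (weight off) [ 0.7 -0.3  0.1] M tool [ 0.02 -0.37 -0.01] q [ 0.11  0.05  2.21 -0.09  0.34  1.7 ]
4 [[[-27.2, 50.7, -0.1], [-0.17, -7.62, 0.77]], [[-26.3, 51.1, 3.6], [-0.17, -7.62, 0.77]], [[-24.9, 51.4, 7.1], [-0.17, -7.62, 0.77]], [[-23.0, 51.7, 10.5], [-0.17, -7.62, 0.77]]]
```

Emit:
servo_tool --rows '[[25, [-27.2, 50.7, 0], [-0.17, -7.62, 0.77]], [25, [-26.3, 51.1, 3.6], [-0.17, -7.62, 0.77]], [25, [-24.9, 51.4, 7.1], [-0.17, -7.62, 0.77]], [25, [-23, 51.7, 10.5], [-0.17, -7.62, 0.77]], [25, [0, 0, 0], [0, 0, 0]], [25, [0, 0, 40], [0, 0, 0]], [25, [0, 0, 40], [0, 0, 0]], [25, [0, 0, 0], [0, 0, 0]]]'

```text
clock: 12.4
eef_pos: [456.1, -156.1, 64.9]
tcp_rot: [-3.14, 0.01, 0.0]
contact_force: [-0.6, -0.2, -2.1]
opening: 0.384
```

```bash
python3 look.py w7 tray; python3 -c "
from h import *
plan((460,-157,50),tooldown(0),n=1)"; python3 inhand.py
```

```text
12.4 [ 456.1 -156.1   64.9] [-3.1403e+00  1.0300e-02  1.0000e-04] [-0.6 -0.2 -2.1]
tray 0.59 [ 483. -168.    1.] [[332. 212.]]
1 rows; first/last [[1.6, 0.0, 17.7], [0.03, 0.32, 0.01]] [[1.6, 0.0, 17.7], [0.03, 0.32, 0.01]]
(271, 256, 86, 129)
sleeve in tool [-7.5  1.2 39.5] mean abs 0.5954088842900962
```

View pics/w7.png

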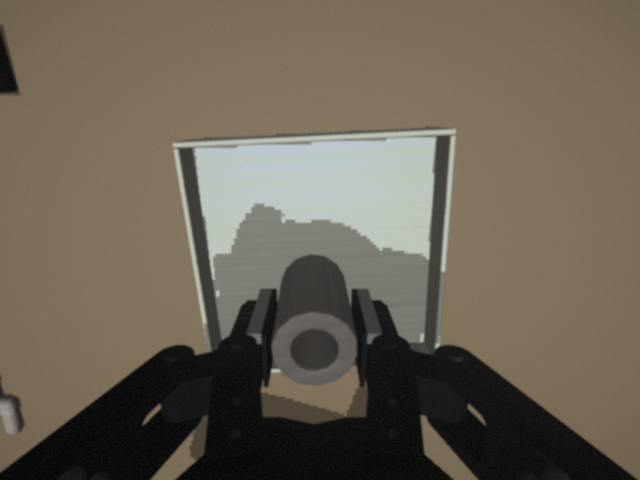

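Sleeve A hangs over the middle of the tray (px 175–455 × 130–350).

Emit:
servo_tool --rows '[[25, [0, 0, 10], [0, 0.3, 0]], [25, [0, 0, 7], [0, 0.2, 0]], [25, [0, 0, 2], [0, 0, 0]], [25, [0, 0, 0], [0, 0, 0]]]'

```text
clock: 13.1
eef_pos: [457.7, -157.2, 48.2]
tcp_rot: [3.141, -0.002, -0.0]
contact_force: [-0.3, 0.1, -2.1]
opening: 0.383
```

Emit:
servo_tool --rows '[[25, [0, 0, 2], [0, 0, 0]], [25, [0, 0, 2], [0, 0, 0]], [25, [0, 0, 0], [0, 0, 0]]]'

```text
clock: 13.48
eef_pos: [457.8, -157.2, 44.2]
tcp_rot: [3.141, -0.003, -0.0]
contact_force: [0.8, -0.3, -2.4]
opening: 0.385
```

Emit:
servo_tool --rows '[[25, [0, 0, 3], [0, 0, 0]], [25, [0, 0, 2], [0, 0, 0]], [25, [0, 0, 1], [0, 0, 0]], [25, [0, 0, 0], [0, 0, 0]]]'

```text
clock: 13.98
eef_pos: [457.8, -157.2, 38.3]
tcp_rot: [3.141, -0.003, -0.0]
contact_force: [-0.5, -0.1, -2.6]
opening: 0.383
```

Emit:
servo_tool --rows '[[25, [0, 0, 1], [0, 0, 0]], [25, [0, 0, 1], [0, 0, 0]], [25, [0, 0, 0], [0, 0, 0]]]'

```text
clock: 14.35
eef_pos: [457.9, -157.2, 36.3]
tcp_rot: [3.141, -0.003, -0.0]
contact_force: [0.3, -0.4, -2.0]
opening: 0.385
```

Emit:
servo_tool --rows '[[25, [0, 0, 1], [0, 0, 0]], [25, [0, 0, 1], [0, 0, 0]], [25, [0, 0, 0], [0, 0, 0]]]'

```text
clock: 14.72
eef_pos: [458.3, -157.2, 36.0]
tcp_rot: [3.141, -0.004, -0.0]
contact_force: [-5.6, 3.7, 23.7]
opening: 0.383
```

Emit:
servo_tool --rows '[[25, [0, 0, 1], [0, 0, 0]], [25, [0, 0, 0], [0, 0, 0]]]'

```text
clock: 14.98
eef_pos: [458.4, -157.2, 35.9]
tcp_rot: [3.141, -0.004, -0.0]
contact_force: [-8.6, 4.9, 40.0]
opening: 0.381
```

Emit:
servo_tool --rows '[[25, [0, 0, -2.5], [0, 0, 0]], [45, [0, 0, 0], [0, 0, 0]], [60, [0, 0, 0], [0, 0, 0]], [60, [0, 0, 0], [0, 0, 0]], [60, [0, 0, -30], [0, 0, 0]], [60, [0, 0, -50], [0, 0, 0]], [60, [0, 0, -60], [0, 0, 0]], [60, [0, 0, 0], [0, 0, 0]]]'

```text
clock: 15.98
eef_pos: [460.3, -158.2, 180.1]
tcp_rot: [3.139, -0.01, -0.0]
contact_force: [0.4, 0.6, -1.0]
opening: 0.702
```

```bash
python3 look.py w8 sleeve_1; python3 - <<'E'
from h import *
cv2.imwrite("pics/w8c.png",cv2.imread("pics/w8.png")[100:400,150:500])
s=sense();p=s["eef_pos"];plan((540,-10,230),tooldown(0)); plan((545,390,190),tooldown(0),start=(np.array([540,-10,230]),tooldown(0)))
E
```

```text
15.975 [ 460.3 -158.2  180.1] [ 3.1385e+00 -1.0500e-02 -3.0000e-04] [ 0.4  0.6 -1. ]
sleeve_1 0.93 [ 458. -156.   58.] [[309. 231.]]
3 rows; first/last [[27.5, -49.1, -17.9], [0.01, -0.07, -0.01]] [[27.5, -49.1, -17.9], [0.01, -0.07, -0.01]]
7 rows; first/last [[0.7, -57.1, 5.7], [0.0, 0.0, 0.0]] [[0.7, -57.1, 5.7], [0.0, 0.0, 0.0]]
```

View pics/w8c.png

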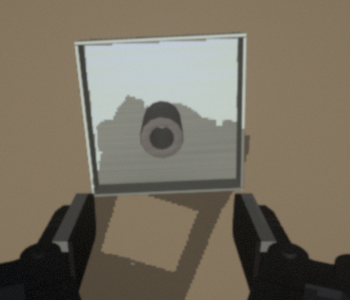

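Sleeve A stands upright in the tray, rim at full px (312,237). Next is B.

Emit:
servo_tool --rows '[[70, [34, -45, -18], [0, 0, 0]], [70, [33, -50, -18], [0, -0.6, 0]], [70, [33, -58, -10], [0, 0, 0]], [70, [0, -60, 0], [0, 0, 0]], [70, [0, -60, 0], [0, 0, 0]], [70, [0, -60, 0], [0, 0, 0]], [70, [0, -60, 5], [0, 0, 0]], [70, [0, -60, 10], [0, 0, 0]]]'

```text
clock: 17.08
eef_pos: [554.1, 293.1, 203.6]
tcp_rot: [3.14, 0.01, -0.0]
contact_force: [0.4, -0.2, 0.5]
opening: 0.819
```

Emit:
servo_tool --rows '[[70, [0, -50, 10], [0, 0, 0]], [70, [0, -50, 20], [0, 0, 0]], [70, [0, 0, 0], [0, 0, 0]], [70, [0, 0, 0], [0, 0, 0]]]'

```text
clock: 17.58
eef_pos: [553.9, 390.7, 173.7]
tcp_rot: [3.139, 0.01, 0.0]
contact_force: [0.4, -0.4, 0.4]
opening: 0.817
```

```bash
cat > rim.py <<'E'
from h import *
from scipy.optimize import least_squares
def fit(tag_T,K,m,z0):
    """fit standing sleeve silhouette (z0..z0+60) to mask -> x,y"""
    cal={"world_to_cam":tag_T,"intrinsics":K}; th=np.linspace(0,2*np.pi,90)
    c=max(cv2.findContours(m.astype(np.uint8),0,1)[0],key=cv2.contourArea)[:,0].astype(float)
    def hull(v):
        ci=np.c_[v[0]+17*np.cos(th),v[1]+17*np.sin(th),0*th]
        return cv2.convexHull(w2p(cal,np.r_[ci+[0,0,z0],ci+[0,0,z0+60]]).astype(np.float32))
    f=lambda v:[cv2.pointPolygonTest(hull(v),tuple(q),True) for q in c]
    x0=ray(cal,c.mean(0),z0+40)[:2]
    r=least_squares(f,x0,loss="soft_l1",diff_step=1e-4); return np.round(r.x,1),round(np.abs(r.fun).mean(),2)
E
python3 look.py w9 sleeve_1; python3 - <<'E'
from rim import *
d=np.load("w9.npz")
im=grab_frame("wrist")
for k in trace("wrist","sleeve_1"):
    m=k["mask"]; q=cv2.boundingRect(cv2.findNonZero(m.astype(np.uint8))); col=im[m].mean(0).round()
    print(round(k["conf"],2),q,col,fit(d["T"],d["K"],m,0))
E
```

```text
17.575 [553.9 390.7 173.7] [3.1388e+00 1.0500e-02 3.0000e-04] [ 0.4 -0.4  0.4]
sleeve_1 0.95 [557. 396.  52.] [[304. 222.]]
sleeve_1 0.66 [605. 457.  59.] [[218. 159.]]
sleeve_1 0.66 [435. 255.  36.] [[459. 344.]]
0.96 (283, 189, 44, 57) [82. 87. 92.] (array([556.9, 396. ]), np.float64(1.41))
0.88 (197, 134, 59, 52) [102.  51.  91.] (array([603.7, 455.2]), np.float64(0.92))
0.82 (442, 318, 45, 49) [29. 67. 27.] (array([450. , 239.1]), np.float64(4.89))
```

```bash
python3 - <<'E'
from h import *
d=np.load("w9.npz");cal={"world_to_cam":d["T"],"intrinsics":d["K"]}
p=ray(cal,(305,224.6),60);print(p)
P=p+[1.5,.8,0]; plan((P[0],P[1],31),tooldown(0),n=4); print(P, sense()["tcp_rot"])
E
```

```text
[557.34727445 395.42845204  60.        ]
4 rows; first/last [[1.2, -1.5, 36.3], [0.01, 0.11, -0.02]] [[1.0, -1.5, 36.3], [0.01, 0.11, -0.02]]
[558.84727445 396.22845204  60.        ] [ 3.14111298e+00  7.54322403e-03 -1.60852411e-03]
```

Emit:
servo_tool --force 60 --rows '[[70, [2.5, -3, 45], [0, 0.4, 0]], [70, [2, -2.5, 45], [0, 0, 0]], [70, [0, 0, 35], [0, 0, 0]], [70, [0, 0, 18], [0, 0, 0]], [70, [0, 0, 0], [0, 0, 0]], [30, [0, 0, 0], [0, 0, 0]], [30, [0, 0, 0], [0, 0, 0]], [30, [0, 0, 0], [0, 0, 0]]]'

```text
clock: 18.77
eef_pos: [559.9, 397.5, 34.8]
tcp_rot: [-3.141, -0.002, -0.0]
contact_force: [-0.3, -1.6, 5.3]
opening: 0.376
```

Emit:
servo_tool --rows '[[25, [0, 0, 0], [0, 0, 0]], [25, [0, 0, 0], [0, 0, 0]], [25, [0, 0, 0], [0, 0, 0]]]'

```text
clock: 19.15
eef_pos: [559.9, 397.5, 34.8]
tcp_rot: [-3.141, -0.001, -0.0]
contact_force: [-1.4, -1.6, 6.1]
opening: 0.372
```

Emit:
servo_tool --rows '[[25, [0, 0, -20], [0, 0, 0]], [25, [0, 0, -60], [0, 0, 0]], [25, [0, 0, -60], [0, 0, 0]], [25, [0, 0, 0], [0, 0, 0]]]'

```text
clock: 19.65
eef_pos: [562.0, 399.1, 180.5]
tcp_rot: [-3.136, -0.008, -0.0]
contact_force: [0.2, 0.7, -3.4]
opening: 0.372
```

```bash
python3 inhand.py; python3 - <<'E'
from h import *
# same standoff as A: seated TCP backed off 70 mm along tool axis
R=rpy([3.1394,-.5255,.056]); seat=np.array([579.6,52.6,137.6]); P=seat-70*R.apply([0,0,1])
s=sense();print(P,s["eef_pos"]);V=np.array([P[0],P[1]+60,P[2]+20])
plan(V,tooldown(0)); plan(P,R,start=(V,tooldown(0)))
E
```

```text
(273, 252, 82, 128)
sleeve in tool [-6.9 -0.  42.1] mean abs 2.428781388098225
[544.53134753  50.78782662 198.15498032] [559.06953521 397.09774738 174.41690187]
5 rows; first/last [[-2.9, 57.3, -8.8], [-0.01, -0.01, -0.0]] [[-2.9, 57.3, -8.8], [-0.01, -0.01, -0.0]]
4 [[[0.0, 15.0, 5.0], [0.18, 7.53, -0.78]], [[-0.9, 15.0, 4.9], [0.18, 7.53, -0.78]], [[-1.7, 15.0, 4.7], [0.18, 7.53, -0.78]], [[-2.5, 15.0, 4.4], [0.18, 7.53, -0.78]]]
```

Emit:
servo_tool --rows '[[25, [-3, 57.3, -9], [0, 0, 0]], [25, [-3, 57.3, -9], [0, 0, 0]], [25, [-3, 57.3, -9], [0, 0, 0]], [25, [-3, 57.3, -9], [0, 0, 0]], [25, [-3, 57.3, -9], [0, 0, 0]], [25, [0, 15, 5], [0.18, 7.53, -0.78]], [25, [-0.9, 15, 4.9], [0.18, 7.53, -0.78]], [25, [-1.7, 15, 4.7], [0.18, 7.53, -0.78]]]'

```text
clock: 20.75
eef_pos: [542.4, 64.7, 201.5]
tcp_rot: [-3.141, -0.395, 0.041]
contact_force: [0.3, 0.0, -3.4]
opening: 0.372
```

Emit:
servo_tool --rows '[[25, [-2.5, 15, 4.4], [0.18, 7.53, -0.78]], [25, [0, 0, 0], [0, 0, 0]], [25, [0, 0, 0], [0, 0, 0]]]'

```text
clock: 21.12
eef_pos: [544.1, 50.6, 197.7]
tcp_rot: [3.139, -0.522, 0.056]
contact_force: [0.5, 0.4, -2.5]
opening: 0.369
```

```bash
python3 f.py; python3 inhand.py; python3 - <<'E'
from h import *
R=rpy([3.1394,-.5255,.056]); seat=np.array([579.6,52.6,137.6]); P=seat-55*R.apply([0,0,1])
plan(P,R,n=2); print(sense()["tcp_rot"])
E
```

```text
21.125 TCP rel pin in tool [   3.8   -0.8 -131.4] F tool (weight off) [ 0.4 -0.4  0.4] M tool [-0.02 -0.51  0.  ] q [ 0.11  0.07  2.21 -0.09  0.34  1.7 ]
(273, 251, 82, 129)
sleeve in tool [-7.1  0.  41.7] mean abs 2.3567666211380125
2 rows; first/last [[-0.3, 0.1, 7.5], [0.0, 0.03, 0.01]] [[-0.3, 0.1, 7.5], [0.0, 0.03, 0.01]]
[ 3.13904676 -0.52462549  0.05636235]
```

Emit:
servo_tool --rows '[[25, [0.3, 0, 20], [0, 0, 0]], [25, [0, 0, 20], [0, 0, 0]], [25, [0, 0, 12], [0, 0, 0]], [25, [0, 0, 0], [0, 0, 0]], [25, [0, 0, 3], [0, 0, 0]], [25, [0, 0, 2], [0, 0, 0]], [25, [0, 0, 0], [0, 0, 0]]]'

```text
clock: 22.1
eef_pos: [572.8, 52.0, 149.1]
tcp_rot: [3.139, -0.525, 0.056]
contact_force: [-0.2, -0.9, -2.2]
opening: 0.367
```

```bash
python3 f.py
```

```text
22.1 TCP rel pin in tool [  4.6  -0.6 -74.8] F tool (weight off) [-0.1  0.8 -0.3] M tool [ 0.03 -0.52  0.04] q [ 0.1   0.2   2.2  -0.12  0.21  1.73]
```

Emit:
servo_tool --rows '[[25, [0, 0, 3], [0, 0, 0]], [25, [0, 0, 3], [0, 0, 0]], [25, [0, 0, 2], [0, 0, 0]], [25, [0, 0, 1], [0, 0, 0]], [25, [0, 0, 0], [0, 0, 0]]]'

```text
clock: 22.72
eef_pos: [577.2, 52.2, 140.8]
tcp_rot: [3.139, -0.525, 0.056]
contact_force: [-0.7, -0.7, -2.4]
opening: 0.367
```

```bash
python3 f.py
```

```text
22.725 TCP rel pin in tool [  4.3  -0.6 -65.5] F tool (weight off) [-0.6  0.6 -0.3] M tool [ 0.   -0.45 -0.03] q [ 0.1   0.22  2.2  -0.13  0.2   1.74]
```

Emit:
servo_tool --rows '[[25, [0, 0, 1], [0, 0, 0]], [25, [0, 0, 1], [0, 0, 0]], [25, [0, 0, 1], [0, 0, 0]], [25, [0, 0, 0], [0, 0, 0]]]'

```text
clock: 23.22
eef_pos: [578.4, 52.3, 138.0]
tcp_rot: [3.139, -0.524, 0.056]
contact_force: [-1.5, 1.1, -4.0]
opening: 0.368
```

```bash
python3 f.py
```

```text
23.225 TCP rel pin in tool [  3.9  -0.7 -62.5] F tool (weight off) [-2.1 -1.2  0.6] M tool [ 0.31 -0.76 -0.  ] q [ 0.1   0.23  2.2  -0.14  0.19  1.75]
```

Emit:
servo_tool --rows '[[25, [-0.3, -0.1, 1], [0, 0, 0]], [25, [0, 0, 2], [0, 0, 0]], [25, [0, 0, 2], [0, 0, 0]], [25, [0, 0, 0], [0, 0, 0]]]'

```text
clock: 23.72
eef_pos: [580.8, 52.5, 133.5]
tcp_rot: [3.139, -0.524, 0.056]
contact_force: [-1.5, 2.5, -4.7]
opening: 0.373
```

```bash
python3 f.py
```

```text
23.725 TCP rel pin in tool [  3.7  -0.8 -57.4] F tool (weight off) [-2.3 -2.6  1.3] M tool [ 0.51 -0.87 -0.04] q [ 0.1   0.24  2.2  -0.15  0.18  1.75]
```

Emit:
servo_tool --rows '[[25, [-0.4, -0.4, 2], [0, 0, 0]], [25, [0, 0, 3], [0, 0, 0]], [25, [0, 0, 3], [0, 0, 0]], [25, [0, 0, 2], [0, 0, 0]], [25, [0, 0, 0], [0, 0, 0]]]'

```text
clock: 24.35
eef_pos: [585.7, 53.1, 124.9]
tcp_rot: [3.139, -0.525, 0.056]
contact_force: [-0.2, 0.5, -3.0]
opening: 0.367
```

```bash
python3 f.py
```

```text
24.35 TCP rel pin in tool [  3.7  -1.1 -47.4] F tool (weight off) [-0.5 -0.5  0.4] M tool [ 0.12 -0.68  0.01] q [ 0.1   0.27  2.19 -0.17  0.16  1.77]
```

Sliding freely; about 12 mm to home.

Emit:
servo_tool --rows '[[25, [0, 0, 3], [0, 0, 0]], [25, [0, 0, 3], [0, 0, 0]], [25, [0, 0, 2], [0, 0, 0]], [25, [0, 0, 1], [0, 0, 0]], [25, [0, 0, 0], [0, 0, 0]]]'

```text
clock: 24.98
eef_pos: [590.1, 53.3, 117.1]
tcp_rot: [3.139, -0.525, 0.056]
contact_force: [0.0, -0.1, -3.3]
opening: 0.368
```

```bash
python3 f.py
```

```text
24.975 TCP rel pin in tool [  3.6  -1.1 -38.5] F tool (weight off) [-0.4  0.1  0.8] M tool [ 0.13 -0.61 -0.02] q [ 0.1   0.29  2.19 -0.18  0.14  1.79]
```

Emit:
servo_tool --rows '[[25, [0, 0, 1], [0, 0, 0]], [25, [0, 0, 1], [0, 0, 0]], [25, [0, 0, 1], [0, 0, 0]], [25, [0, 0, 0], [0, 0, 0]]]'

```text
clock: 25.48
eef_pos: [591.6, 53.4, 114.6]
tcp_rot: [3.139, -0.525, 0.056]
contact_force: [-0.5, 0.7, -3.5]
opening: 0.368
```

```bash
python3 f.py
```

```text
25.475 TCP rel pin in tool [  3.7  -1.1 -35.6] F tool (weight off) [-0.9 -0.7  0.7] M tool [ 0.2  -0.64 -0.01] q [ 0.1   0.3   2.19 -0.19  0.14  1.8 ]
```

Emit:
servo_tool --rows '[[25, [0, 0, 0.8], [0, 0, 0]], [25, [0, 0, 0.8], [0, 0, 0]], [25, [0, 0, 0], [0, 0, 0]]]'

```text
clock: 25.85
eef_pos: [591.9, 53.4, 114.0]
tcp_rot: [3.139, -0.525, 0.056]
contact_force: [-13.3, -0.0, 14.4]
opening: 0.371
```

```bash
python3 f.py
```

```text
25.85 TCP rel pin in tool [  3.6  -1.1 -34.9] F tool (weight off) [ -3.   -0.6 -21.2] M tool [ 0.29 -1.03 -0.01] q [ 0.1   0.3   2.19 -0.19  0.14  1.8 ]
```

Sleeve B is home on the shoulder: axial force 21 N, travel 30 mm beyond A's stop. B is the fitting one, so I withdraw and carry it to the jig.

Emit:
servo_tool --rows '[[25, [0.5, 0, -10], [0, 0, 0]], [25, [0, 0, -25], [0, 0, 0]], [25, [0, 0, -40], [0, 0, 0]], [25, [0, 0, -25], [0, 0, 0]], [25, [0, 0, 0], [0, 0, 0]]]'

```text
clock: 26.48
eef_pos: [543.5, 51.0, 202.4]
tcp_rot: [3.139, -0.529, 0.056]
contact_force: [0.6, 0.6, -2.5]
opening: 0.369
```

```bash
python3 f.py; python3 - <<'E'
from h import *
from scipy.optimize import least_squares
cal=get_calibration("wrist"); cal={"world_to_cam":np.load("w1.npy"),"intrinsics":cal["intrinsics"]}
X=np.array([[60,-60,24],[60,60,24],[-60,60,12],[-60,-60,24.]]);q=np.array([[348,117],[252,148],[284,240],[373,213.]])
f=lambda v:(w2p(cal,Ro.from_euler("z",v[2]).apply(X)+[v[0],v[1],0])-q).ravel()
r=least_squares(f,[559,-402,.28],x_scale=[1,1,.01]); print(r.x[:2],np.degrees(r.x[2]),np.round(r.fun,1))
y=r.x[2];J=lambda p:(Ro.from_euler("z",y).apply(p)+[r.x[0],r.x[1],0])
print("corner",J([46,-46,12]),"target",J([29,-29,12]),"pre",J([14,-14,12]))
np.save("jig.npy",r.x)
T=J([14,-14,0]); P=(T[0]+3.7*np.cos(y),T[1]+3.7*np.sin(y),130)
M=(500,-150,210); plan(M,tooldown(y/2)); plan(P,tooldown(y),start=(np.array(M),tooldown(y/2)))
E
```

```text
26.475 TCP rel pin in tool [   6.6   -1.3 -135.6] F tool (weight off) [ 0.4 -0.6  0.4] M tool [-0.02 -0.54 -0.  ] q [ 0.11  0.06  2.21 -0.09  0.34  1.7 ]
[ 564.72832287 -402.11588367] 17.265798007443955 [ 1.3 -1.1 -3.1  0.4 -0.7 -0.6  2.6  1.9]
corner [ 622.30850236 -432.3900134    12.        ] target [ 601.02887081 -421.20174806   12.        ] pre [ 582.25272532 -411.32974924   12.        ]
4 [[[-10.8, 49.6, -8.4], [0.39, -7.58, -1.33]], [[-13.0, 49.3, -7.2], [0.39, -7.58, -1.33]], [[-15.0, 48.9, -5.7], [0.39, -7.58, -1.33]], [[-16.8, 48.5, -3.9], [0.39, -7.58, -1.33]]]
5 [[[9.2, 54.0, 16.0], [0.0, 0.0, -1.73]], [[7.5, 54.3, 16.0], [0.0, 0.0, -1.73]], [[5.9, 54.5, 16.0], [0.0, 0.0, -1.73]], [[4.2, 54.6, 16.0], [0.0, 0.0, -1.73]], [[2.6, 54.7, 16.0], [0.0, 0.0, -1.73]]]
```

Emit:
servo_tool --rows '[[25, [-10.8, 49.6, -8.4], [0.39, -7.58, -1.33]], [25, [-13, 49.3, -7.2], [0.39, -7.58, -1.33]], [25, [-15, 48.9, -5.7], [0.39, -7.58, -1.33]], [25, [-16.8, 48.5, -3.9], [0.39, -7.58, -1.33]], [25, [9.2, 54, 12], [0, 0, -1.73]], [25, [7.5, 54.3, 16], [0, 0, -1.73]], [25, [5.9, 54.5, 16], [0, 0, -1.73]], [25, [4.2, 54.6, 16], [0, 0, -1.73]]]'

```text
clock: 27.48
eef_pos: [568.5, -360.1, 145.6]
tcp_rot: [3.142, 0.003, 0.271]
contact_force: [0.5, 0.7, -2.4]
opening: 0.366
```

Emit:
servo_tool --rows '[[25, [2.6, 50, 16], [0, 0, -1.73]], [25, [0, 0, 0], [0, 0, 0]], [25, [0, 0, 0], [0, 0, 0]]]'

```text
clock: 27.85
eef_pos: [583.2, -405.3, 130.1]
tcp_rot: [-3.14, 0.004, 0.3]
contact_force: [-0.2, 0.3, -2.2]
opening: 0.375
```

```bash
python3 look.py w10 jig; python3 - <<'E'
from h import *
s=sense();print(s["tcp_rot"])
i=cv2.imread("pics/w10.png")[60:400,120:520];cv2.imwrite("pics/w10c.png",cv2.resize(i,None,fx=1.75,fy=1.75,interpolation=3))
E
```

```text
27.85 [ 583.2 -405.3  130.1] [-3.1401  0.0042  0.3002] [-0.2  0.3 -2.2]
jig 0.56 [ 583. -390.    9.] [[293. 221.]]
[-3.14113277  0.00340686  0.30128842]
```

View pics/w10c.png

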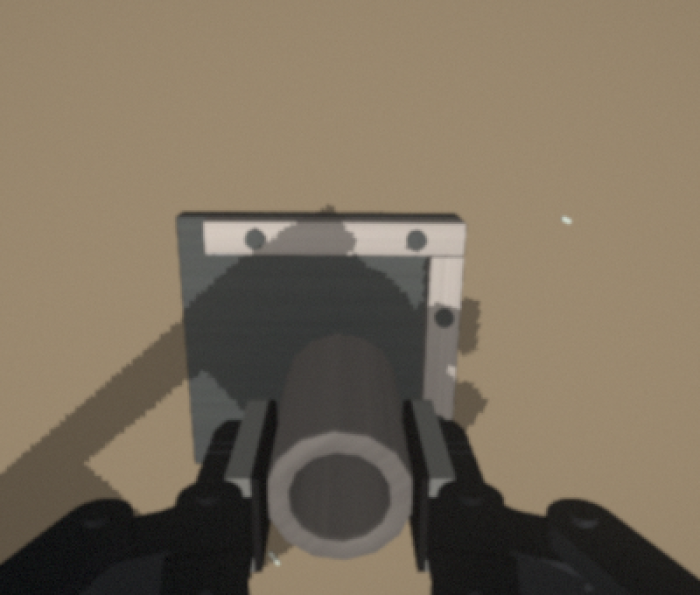

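The view shows the bars parallel to the tool axes (far bar's inner edge at crop row 255, level). The inner corner's top edge is at crop (430,255), i.e. full px (366,206). B's bore/outside ratio here is about 0.70, against 0.575 for A.

```bash
python3 - <<'E'
from h import *
d=np.load("w10.npz");cal={"world_to_cam":d["T"],"intrinsics":d["K"]}
c=ray(cal,(120+430/1.75,60+255/1.75),24); s=sense();R=rpy(s["tcp_rot"]);y=.301
print("corner",c); t=c+Ro.from_euler("z",y).apply([-17,17,0]); g=t+Ro.from_euler("z",y).apply([3.7,0,0]); print("target sleeve",t,"TCP",g)
dd=R.inv().apply(g-s["eef_pos"]);print("tool delta to seated TCP",np.round(dd,1))
E
```

```text
corner [ 613.60428503 -435.88641787   24.        ]
target sleeve [ 592.32851496 -424.69081123   24.        ] TCP [ 595.86216478 -423.59385227   24.        ]
tool delta to seated TCP [  6.5  21.8 107.5]
```

Emit:
servo_tool --rows '[[25, [-6, 8, 0], [0, 0.2, 0]], [25, [0, 0, 30], [0, 0, 0]], [25, [0, 0, 30], [0, 0, 0]], [25, [0, 0, 16], [0, 0, 0]], [25, [0, 0, 3], [0, 0, 0]], [25, [0, 0, 0], [0, 0, 0]], [25, [0, 0, 0], [0, 0, 0]]]'

```text
clock: 28.82
eef_pos: [580.9, -415.3, 54.3]
tcp_rot: [3.14, -0.001, 0.301]
contact_force: [-0.7, -0.2, -3.3]
opening: 0.369
```

```bash
python3 f.py; python3 -c "
from h import *
print(sense()['eef_pos'],sense()['tcp_rot'])"; python3 look.py w11
```

```text
28.825 TCP rel pin in tool [-163.1  439.7   28.2] F tool (weight off) [-0.7 -0.1  0.9] M tool [-0.06 -0.    0.01] q [-0.62  0.67  1.54  0.    0.93  0.65]
[ 580.94828151 -415.31991155   54.27820689] [ 3.13997469e+00 -1.47934852e-03  3.01000133e-01]
28.825 [ 580.9 -415.3   54.3] [ 3.14e+00 -1.50e-03  3.01e-01] [-0.7 -0.2 -3.3]
```

Emit:
servo_tool --rows '[[25, [0, 0, 3], [0, 0, 0]], [25, [0, 0, 2], [0, 0, 0]], [25, [0, 0, 1], [0, 0, 0]], [25, [0, 0, 0], [0, 0, 0]]]'

```text
clock: 29.38
eef_pos: [580.2, -414.8, 46.9]
tcp_rot: [-3.141, -0.0, 0.301]
contact_force: [-0.3, 0.3, -2.2]
opening: 0.369
```

Emit:
servo_tool --rows '[[25, [0, 0, 0.7], [0, 0, 0]], [25, [0, 0, 0], [0, 0, 0]]]'

```text
clock: 29.62
eef_pos: [580.3, -414.8, 46.9]
tcp_rot: [3.141, -0.0, 0.301]
contact_force: [-2.2, 2.3, 4.0]
opening: 0.367
```

Emit:
servo_tool --rows '[[25, [0, 0, -0.7], [0, 0, 0]], [25, [4, 0, 0], [0, 0, 0]], [25, [3, 0, 0], [0, 0, 0]], [25, [0, 0, 0], [0, 0, 0]]]'

```text
clock: 30.12
eef_pos: [587.5, -412.7, 46.9]
tcp_rot: [3.141, -0.001, 0.301]
contact_force: [-0.1, 0.2, -1.3]
opening: 0.37
```

```bash
python3 f.py
```

```text
30.125 TCP rel pin in tool [-156.1  439.2   35.2] F tool (weight off) [-0.1 -0.2 -1.1] M tool [-0.05  0.04 -0.01] q [-0.61  0.68  1.53  0.    0.92  0.65]
```

Emit:
servo_tool --rows '[[25, [1.5, 0, 0], [0, 0, 0]], [25, [1.5, 0, 0], [0, 0, 0]], [25, [0, 0, 0], [0, 0, 0]]]'

```text
clock: 30.5
eef_pos: [589.9, -411.8, 46.9]
tcp_rot: [-3.142, -0.0, 0.301]
contact_force: [-1.4, -1.0, -0.7]
opening: 0.371
```

```bash
python3 f.py
```

```text
30.5 TCP rel pin in tool [-153.5  439.    35. ] F tool (weight off) [-1.6  0.5 -1.7] M tool [ 0.02 -0.16  0.  ] q [-0.61  0.69  1.53  0.    0.93  0.66]
```

Emit:
servo_tool --rows '[[25, [1.2, 0, 0], [0, 0, 0]], [25, [0, 0, 0], [0, 0, 0]]]'

```text
clock: 30.75
eef_pos: [591.0, -411.4, 46.9]
tcp_rot: [-3.142, -0.0, 0.301]
contact_force: [-1.3, -0.8, 0.2]
opening: 0.37
```

```bash
python3 f.py
```

```text
30.75 TCP rel pin in tool [-152.3  439.    35. ] F tool (weight off) [-1.5  0.4 -2.6] M tool [ 0.04 -0.13  0.01] q [-0.61  0.69  1.53  0.    0.93  0.66]
```

Emit:
servo_tool --rows '[[25, [1.5, 0, 0], [0, 0, 0]], [25, [1, 0, 0], [0, 0, 0]], [25, [0, 0, 0], [0, 0, 0]]]'

```text
clock: 31.12
eef_pos: [592.1, -411.1, 47.0]
tcp_rot: [-3.141, 0.002, 0.301]
contact_force: [-6.4, -2.6, 3.8]
opening: 0.366
```

```bash
python3 f.py
```

```text
31.125 TCP rel pin in tool [-151.1  439.    35.1] F tool (weight off) [-6.9  0.5 -6.2] M tool [-0.09 -1.3   0.01] q [-0.61  0.69  1.53 -0.    0.93  0.66]
```

Emit:
servo_tool --rows '[[25, [-1, 0, 0], [0, 0, 0]], [25, [0, 3, 0], [0, 0, 0]], [25, [0, 3, 0], [0, 0, 0]], [25, [0, 3, 0], [0, 0, 0]], [25, [0, 0, 0], [0, 0, 0]]]'

```text
clock: 31.75
eef_pos: [594.2, -418.6, 46.9]
tcp_rot: [-3.139, 0.001, 0.301]
contact_force: [-6.4, 4.7, 5.1]
opening: 0.371
```

```bash
python3 f.py
```

```text
31.75 TCP rel pin in tool [-151.3  446.9   34. ] F tool (weight off) [-4.7 -6.3 -7.5] M tool [ 1.08 -0.83  0.01] q [-0.62  0.7   1.51  0.    0.94  0.65]
```

Emit:
servo_tool --rows '[[25, [-0.5, 0, -0.4], [0, 0, 0]], [25, [0, 1.5, 0], [0, 0, 0]], [25, [0, 0, 0], [0, 0, 0]]]'

```text
clock: 32.12
eef_pos: [594.8, -421.1, 47.0]
tcp_rot: [-3.141, 0.0, 0.301]
contact_force: [-3.2, 1.5, -2.3]
opening: 0.368
```

```bash
python3 f.py; python3 look.py w12
```

```text
32.125 TCP rel pin in tool [-151.5  449.5   34.8] F tool (weight off) [-2.6 -2.4 -0.1] M tool [ 0.43 -0.51 -0.01] q [-0.62  0.7   1.51  0.    0.94  0.65]
32.125 [ 594.8 -421.1   47. ] [-3.141e+00  2.000e-04  3.008e-01] [-3.2  1.5 -2.3]
```

Not at the y bar yet (that was friction), so I continue.

Emit:
servo_tool --rows '[[25, [0, 1.5, 0], [0, 0, 0]], [25, [0, 1, 0], [0, 0, 0]], [25, [0, 0, 0], [0, 0, 0]]]'

```text
clock: 32.55
eef_pos: [595.3, -422.6, 47.0]
tcp_rot: [-3.139, 0.0, 0.301]
contact_force: [-4.5, 6.3, -0.3]
opening: 0.369
```

```bash
python3 f.py
```

```text
32.55 TCP rel pin in tool [-151.3  451.1   34. ] F tool (weight off) [-2.4 -7.4 -2. ] M tool [ 1.2  -0.42  0.08] q [-0.62  0.7   1.5   0.    0.94  0.65]
```

Emit:
servo_tool --rows '[[25, [0.5, 0.8, 0], [0, 0, 0]], [25, [0, 0, 0], [0, 0, 0]], [25, [0, 0, 0], [0, 0, 0]]]'

```text
clock: 32.92
eef_pos: [595.4, -422.6, 47.0]
tcp_rot: [-3.138, 0.001, 0.301]
contact_force: [-6.2, 7.1, 2.9]
opening: 0.369
```

```bash
python3 f.py;python3 -c "
from h import *
print(sense()['tcp_rot'])"
```

```text
32.925 TCP rel pin in tool [-151.2  451.2   33.5] F tool (weight off) [-3.8 -8.6 -5.2] M tool [ 1.67 -0.64  0.09] q [-0.62  0.7   1.5   0.    0.94  0.65]
[-3.13791544e+00  1.24805861e-03  3.00639105e-01]
```

Emit:
servo_tool --force 20 --rows '[[25, [0, 0, 0], [0, 0, 0]], [38, [0, 0, 0], [0, 0, 0]], [44, [0, 0, 0], [0, 0, 0]], [52, [0, 0, 0], [0, 0, 0]], [52, [0, 0, 0], [0, 0, 0]]]'

```text
clock: 33.55
eef_pos: [596.7, -424.5, 47.5]
tcp_rot: [3.141, -0.001, 0.301]
contact_force: [-0.2, -0.9, 0.7]
opening: 0.607
```

```bash
python3 f.py; cat > jigfit.py <<'E'
from rim import *
from h import *
cal=get_calibration("wrist"); im=grab_frame("wrist"); cv2.imwrite("pics/j.png",im)
for k in trace("wrist","sleeve_1"):
    m=k["mask"];print(k["conf"],cv2.boundingRect(cv2.findNonZero(m.astype(np.uint8))),fit(cal["world_to_cam"],cal["intrinsics"],m,12))
E
python3 jigfit.py
```

```text
33.55 TCP rel pin in tool [-150.7  453.2   34.6] F tool (weight off) [-0.5  0.8 -3.1] M tool [-0.01 -0.01 -0.03] q [-0.62  0.7   1.5   0.    0.94  0.65]
0.89 (265, 260, 85, 122) (array([ 593.2, -424.5]), np.float64(2.4))
```

Emit:
servo_tool --rows '[[52, [0, 0, -20], [0, 0, 0]], [52, [0, 0, -50], [0, 0, 0]], [52, [0, 0, -60], [0, 0, 0]], [52, [0, 0, 0], [0, 0, 0]], [52, [0, 0, 0], [0, 0, 0]]]'

```text
clock: 34.28
eef_pos: [596.4, -424.3, 178.4]
tcp_rot: [3.141, -0.001, 0.301]
contact_force: [-0.6, -0.6, -0.3]
opening: 0.61
```

```bash
python3 jigfit.py; python3 -c "
import cv2;i=cv2.imread('pics/j.png')[130:330,220:440];cv2.imwrite('pics/jc.png',cv2.resize(i,None,fx=2.9,fy=2.9,interpolation=2))"
```

```text
0.92 (0, 252, 22, 38) (array([ 459.1, -162.2]), np.float64(4.18))
0.66 (288, 202, 46, 57) (array([ 592.5, -424.3]), np.float64(1.39))
```

View pics/jc.png

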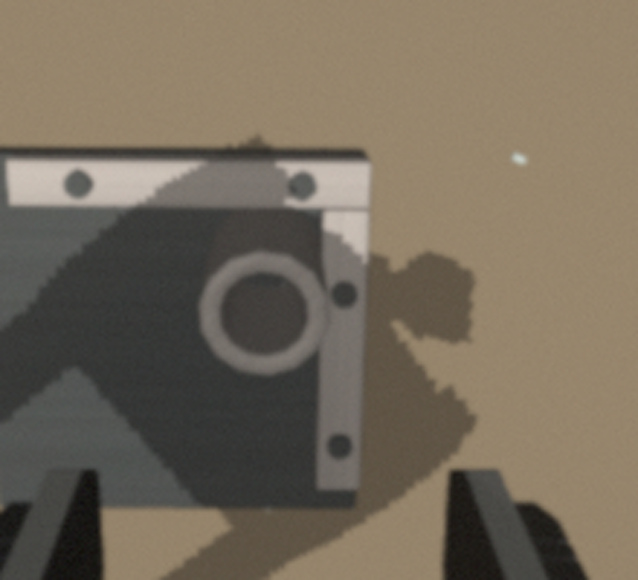

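The last view shows B upright in the jig's corner, rim at crop (263,313), tangent to the right bar with its foot at the far bar. Its fitted position, (592.5,-424.3), is within 0.5 mm of the two-bar target at (592.3,-424.7).

```bash
python3 -c "
from rig import *
print(sense()['contact_force']); sign_off()"
```

```text
[-0.02110917  0.26352814 -0.8355233 ]
the job is handed in; nothing more can be done
```

The job is done and handed in at about 34 s on the robot's clock: the tight sleeve is in the tray and the fitting one is on the jig.

- **Tight sleeve (the one next to the green look-alike):** it stopped on the pin's cone. The axial force was about 26 N with only 3 N sideways, and its lower end sat about 30 mm above the shoulder. I then stood it upright in the middle of the tray, and a wrist picture confirmed it.
- **Fitting sleeve (the one next to the purple look-alike):** it slid freely past the cone and went home on the shoulder with about 21 N axial force. I stood it on the jig and pushed it lightly against both stop bars, with about 4 N and 9 N. The last picture shows it upright in the corner, within about 0.5 mm of the position that touches both bars.

**Checks that disagreed:**
- The silhouette fit of the held sleeve put it 6–7 mm too low, so I relied on contact for heights.
- The first distant estimate of the jig corner was about 9 mm off, and I replaced it with a close one.
- While I set the tight sleeve down in the tray, the contact force briefly reached 40 N through the held sleeve. I backed off before releasing it.

I did not touch the cup, oil bottle, wrench or either look-alike, and the gripper was clear of everything at the end.

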